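# Drop a charge of grinding balls from a gated hopper into its sliding tray

## Task

Fetch the charge of grinding balls from the small hopper: push the receiving tray off its stiff parking catch and all the way in under the hopper until it meets its stop, then pull the gate slide open until all five balls have dropped into the tray. With the tray still under the hopper push the gate fully shut again, and then draw the loaded tray back out until it is fully home at its parked end in the catch. Spill no ball and leave the beaker, bottle and culture dishes around the station where they stand.

Things in the scene. Friction and masses are not known exactly. Their poses are not given: they have to be found in the camera images.
- station: dispensing station fixed to the bench: white open-topped hopper (152 mm in its x, 92 mm in its y, rim 191 mm high) on an aluminium base plate with two rails. Origin on the bench under the hopper's centre; z up; at yaw 0 its axes are the world's. The tray runs along station y; its grip tab is on the -y side, the gate's on the +y side. Black catch housing, 44 mm high, at station (0.084, -0.109)
- tray (a joint): slide of the open steel tray along station +y, m: 0 = parked in the catch, against the outer stop; 0.120 = against the stop hidden under the hopper. A spring catch (crest at 0.011) takes about 7 N to push past, and as much again on the way back, where it then presses the tray to 0; elsewhere the tray slides with about 2 N and stays where left
- tray_grip (a point): grasp point on the tray's upright black tab, 60 mm above the bench; the tab is 14 mm thick along station y, 60 mm wide along station x, from 20 to 82 mm high. It moves with the tray, 145 mm from its centre: at station (0, -0.265) parked, (0, -0.145) home under the hopper. A flat steel bar 21 to 27 mm high joins tab and tray
- tray_floor (a point): centre of the tray's inner floor, 18 mm above the bench; axes as the station's. Tray 104 x 104 mm outside, 4 mm walls, rim 62 mm above the bench
- gate (a joint): slide of the steel gate plate under the hopper along station +y, in m: 0 = fully shut, 0.085 = fully open (stops at both ends). It takes about 3 N and stays where it is left
- gate_grip (a point): point to grasp on the gate's upright black tab, 111 mm above the bench, 21 mm below the tab's top; the tab is 14 mm thick along station y, 60 mm wide along station x, spans heights 76 to 132 mm and stands on the gate's flat tongue (74 to 80 mm high). It moves with the gate: at station (0, 0.145) shut, (0, 0.230) fully open
- ball_1: white ceramic grinding ball, 30 mm diameter, about 50 g, origin at its centre; starts in the hopper resting on the shut gate (centre 95 to 116 mm above the bench); in the tray its centre is 33 mm above the bench, or up to 58 mm if it lies on others, which is low enough to clear the gate
- ball_2: white ceramic grinding ball, 30 mm diameter, about 50 g, origin at its centre; starts in the hopper resting on the shut gate (centre 95 to 116 mm above the bench); in the tray its centre is 33 mm above the bench, or up to 58 mm if it lies on others, which is low enough to clear the gate
- ball_3: white ceramic grinding ball, 30 mm diameter, about 50 g, origin at its centre; starts in the hopper resting on the shut gate (centre 95 to 116 mm above the bench); in the tray its centre is 33 mm above the bench, or up to 58 mm if it lies on others, which is low enough to clear the gate
- ball_4: white ceramic grinding ball, 30 mm diameter, about 50 g, origin at its centre; starts in the hopper resting on the shut gate (centre 95 to 116 mm above the bench); in the tray its centre is 33 mm above the bench, or up to 58 mm if it lies on others, which is low enough to clear the gate
- ball_5: white ceramic grinding ball, 30 mm diameter, about 50 g, origin at its centre; starts in the hopper resting on the shut gate (centre 95 to 116 mm above the bench); in the tray its centre is 33 mm above the bench, or up to 58 mm if it lies on others, which is low enough to clear the gate
- beaker: small empty beaker, 55 mm diameter, 71 mm tall, origin at the centre of its underside; bystander behind the tray
- reagent_bottle: white reagent bottle with a screw cap, 60 mm diameter, 120 mm tall, origin at the centre of its underside; bystander behind the hopper
- culture_dishes: two stacked culture dishes, 59 mm diameter, 30 mm tall, origin at the centre of the underside; bystander in front of the hopper
Things that resemble listed ones, but are neither listed nor needed, are in the scene too. Leave any pink look-alike of the ball_5 alone. Leave any pink look-alike of the ball_3 alone.

How it is judged:
By the outcome, as a careful person would: the job done as asked, in the order asked, and still so for the second after the job is handed in, with the robot touching nothing.
It also fails if it takes over 58 s, if anything falls off the work surface, if the arm or the gripper's body presses on something with over 40 N, if the wrist force passes 120 N, or if a joint passes its speed limit or range.

## Robot

A 6-joint arm with a two-finger parallel gripper is mounted at the origin on a cart in front of the work surface, level with it; the furniture and walls round the work are solid. World frame = base frame: x ahead of the robot, y to its left, z up, the work surface at z = 0. Lengths are in m, angles in rad, forces in N, time in s.
With the tool pointing down it reaches from about 0.275 to 0.75 m from the base axis. Payload 10.2 kg.
Tool frame: the origin (TCP) lies at the very end of the fingers, on their centre line; the grasp point (between the pads) lies 19 mm behind it; z points along the fingers, y is the direction in which the jaws open and shut (so a half turn about z gives the same grasp; the last joint's range is limited). The gripper opens to 85 mm and grips with 20 to 120 N. Pads are 22 mm wide; open, the fingers measure 114 mm over their backs; the gripper's body (76 mm by 85 mm) begins 54 mm behind the grasp point. The pads swing forward as they close: fully open they stand 13 mm farther back than shut.
Start: joints at [-1.413, 0.313, 1.498, -0, 1.331, -0.223], TCP at [0.195, -0.487, 0.231] pointing down, gripper open.
Joint ranges: [-2.94, 2.94], [-0.97, 2.17], [0.19, 2.56], [-1.23, 4.37], [0.02, 3.11], [-2.88, 2.88]. Speed limits (rad/s): [2.39, 2.39, 3.01, 3.14, 3.14, 3.14].

## Interface

Orientations are given as [roll, pitch, yaw] about the fixed x, y, z axes, in that order (R = Rz(yaw) Ry(pitch) Rx(roll)).
In Python, from workcell import * gives the robot as it stands.
- The arm moves only by the tool send_rows, never from a script. Its argument "steps" is a list that holds one entry, the list of rows, each a list of 5 numbers: the shift along the tool's x, y, z in units of 25 mm (1.0 is 25 mm), then the turn about the tool's z in units of 60 degrees (1.0 is 60 degrees), then the closure, from -1 (fully open) to 1 (shut). In form: [[[x, y, z, roll, gripper], ...]]. A call has 1 to 20 rows; each row shifts and turns the commanded pose from where the row before left it, along the tool's axes as they then stand; what a row does not reach is not made up. A row lasts 1/8 s, in which the tool goes at most 62.5 mm and 10.7 degrees, less where a joint would pass 70% of its speed; a pose out of reach is approached as far as the arm can. A call with a number of a shift or a turn outside -1 to 1 is refused whole. A call with a gripper value outside its range is refused whole. The fingers move at their own pace and stop on an object; "force" is the grip in N (left out, the last holds). Time passes only in rows, so rows that do not move let the fingers close. It gives the time, the measured TCP pose, the force and the opening at its end, in the units of the state.
- sense(): the state, without advancing time (a new reading comes with each control period).
- grab_frame(name): name is "side" or "top" or "wrist"; returns (picture, depth): 384x512x3 uint8, red, green, blue; 384x512 float32, m along the optical axis (not along the pixel's ray), 0 where there is no reading.
- camera_info(name): a dict with "camera_matrix" (3x3 intrinsics, pixels), "rvec" (rotation vector, rad) and "tvec" (3), from world to camera coordinates, as OpenCV has them. Camera axes: x right, y down, z forward; pixel columns grow to the right and rows downward; lengths in m; the calibration is good to about 2 mm. A picture is of the moment at which its call begins: read the wrist's pose just before it. camera_info takes no time and is no camera call; for the wrist camera it gives the pose at the moment of the call.
- hand_in(): hands the job in, once; it reports no verdict.
The state is a dict: "time": time; "joint_positions": joint angles; "qvel": joint speeds; "joint_efforts": joint torques, N m; "tcp_pos": TCP position; "tcp_rot": TCP orientation; "ft_force": force on the tool from outside, world axes, zero at the start; "moment": the same for the moment, N m; "grip_width": finger opening in m.
Only numpy, scipy, OpenCV 4.12 (cv2) and the standard library are available. Lean on these libraries where they do the work, as an engineer would, in place of code of your own. Each camera call takes 0.05 s, during which the arm holds its last target.

## Working session

There is one attempt and no reset: what is moved stays moved. The work goes in short steps, Python scripts to look and compute and a tool call to move; the robot and the scene stay as the last step left them, time stands still between calls to the robot, and variables do not carry over. Pictures are saved under pics/ and viewed, and the job is handed in when it is done.

Besides the shell and the picture viewer there is one more tool, called after "Emit:" as name([rows], argument=value, ...), one row to a line, values as JSON. send_rows: Moves the arm, as the interface text tells. Its arguments: {"type":"object","properties":{"steps":{"type":"array","items":{"type":"array","items":{"type":"array","items":{"type":"number","minimum":-1,"maximum":1}}}},"force":{"type":"number"}},"required":["steps"]}

```bash
mkdir -p pics; ls
python3 - <<'E'
from workcell import *
import cv2
print(sense())
for n in ("side","top"):
    p,d=grab_frame(n); cv2.imwrite(f"pics/{n}0.png",p[:,:,::-1]); 
    import numpy as np
    np.save(f"pics/{n}0d.npy",d); i=camera_info(n); print(n,i)
E
```

```text
pics
{'time': 0.0, 'joint_positions': array([-1.41340290e+00,  3.13429351e-01,  1.49845037e+00,  4.03495911e-05,
        1.33097371e+00, -2.23420122e-01]), 'qvel': array([ 0.00074149,  0.00233105, -0.00234784,  0.00018956,  0.00024525,
        0.00145952]), 'joint_efforts': array([-9.43923114e-04, -4.12269902e+01, -2.59740293e+01, -2.81349958e-04,
        4.19721051e-03,  3.78277753e-05]), 'tcp_pos': array([ 0.19507745, -0.4871379 ,  0.23074063]), 'tcp_rot': array([-3.14037189e+00, -3.17554273e-04,  3.80803751e-01]), 'ft_force': array([ 0.33305441, -0.14546226,  0.01519271]), 'moment': array([ 0.00589512, -0.06387698, -0.00789129]), 'grip_width': 0.08562106048445586}
side {'camera_matrix': array([[381.61184992,   0.        , 251.17193204],
       [  0.        , 381.61184992, 187.83226371],
       [  0.        ,   0.        ,   1.        ]]), 'rvec': array([ 0.23540437,  2.73156059, -1.35836316]), 'tvec': array([0.55416521, 0.05581445, 0.96853019])}
top {'camera_matrix': array([[482.38217673,   0.        , 252.4697543 ],
       [  0.        , 482.38217673, 182.66196839],
       [  0.        ,   0.        ,   1.        ]]), 'rvec': array([ 2.1796966 , -2.2045909 ,  0.08653963]), 'tvec': array([-0.02599651,  0.55896941,  1.03541966])}
```

View pics/side0.png

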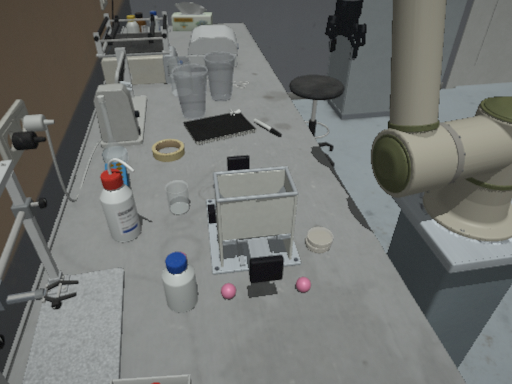

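View pics/top0.png

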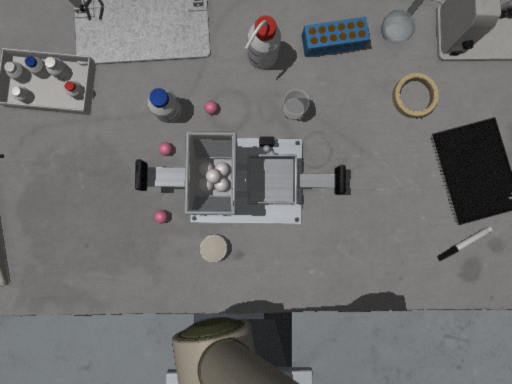

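The top view shows the hopper at about (212,173), the gate tab at (141,175), the tray tab at (341,180) and the catch at (266,141). There are pink balls at (211,107), (166,149) and (161,216). Next I'll turn these into positions.

```bash
cat > h.py <<'E'
import numpy as np, cv2
def world(d,info):
    K=info["camera_matrix"];R=cv2.Rodrigues(np.array(info["rvec"]))[0];t=np.array(info["tvec"])
    v,u=np.mgrid[:d.shape[0],:d.shape[1]]
    P=np.stack([(u-K[0,2])/K[0,0]*d,(v-K[1,2])/K[1,1]*d,d],-1)
    return (P-t)@R
def rect(P,m):
    q=P[m][:,:2].astype(np.float32); return cv2.minAreaRect(q),len(q)
E
python3 - <<'E'
from workcell import *
from h import *
d=np.load("pics/top0d.npy");p=cv2.imread("pics/top0.png");W=world(d,camera_info("top"))
x,y,z=W[...,0],W[...,1],W[...,2]
ok=d>0
def box(u0,u1,v0,v1):
    m=np.zeros(d.shape,bool);m[v0:v1,u0:u1]=1;return m&ok
for n,b,lo,hi in [("gate",(125,155,150,200),.122,.142),("tray",(328,352,155,205),.072,.092),("rim",(180,245,125,225),.183,.2),("catch",(255,280,130,152),.036,.052),("dishes",(195,235,230,268),.02,.04),("beaker",(275,315,85,125),.05,.09),("bottle",(140,190,80,130),.1,.14),("traytop",(240,305,140,220),.056,.07)]:
    m=box(*b)&(z>lo)&(z<hi)
    if m.sum()<4: print(n,m.sum());continue
    r,k=rect(W,m); print(n,k,np.round(r[0],4),np.round(r[1],4),round(r[2],2),"z",np.round(np.median(z[m]),4))
m=ok&(np.abs(z)<.02); print("bench z",np.median(z[300-20:300,50:150]))
m=box(125,155,150,200)
for n,b in [("gate",(125,155,150,200)),("tray",(328,352,155,205))]:
    print(n,np.round(np.percentile(z[box(*b)],[50,80,90,95,99,100]),3))
    dark=box(*b)&(p.max(2)<60)
    print(np.round(W[dark].mean(0),3), dark.sum())
print(np.round(W[105:110,209:213].mean((0,1)),3),np.round(W[149,166],3),np.round(W[216,161],3))
E
```

```text
gate 234 [0.5707 0.1916] [0.0592 0.0151] 0.5 z 0.1301
tray 196 [ 0.5603 -0.2168] [0.0132 0.0584] 88.21 z 0.0796
rim 1166 [0.5672 0.0473] [0.0941 0.1539] 88.67 z 0.1888
catch 144 [ 0.6417 -0.0632] [0.0281 0.0325] 89.02 z 0.0419
dishes 576 [0.4184 0.0541] [0.0559 0.0558] 0.46 z 0.0283
beaker 177 [ 0.7258 -0.1257] [0.0524 0.053 ] 45.07 z 0.066
bottle 303 [0.7266 0.1556] [0.0359 0.0364] 11.46 z 0.1183
traytop 370 [ 0.5644 -0.0723] [0.1036 0.1037] 89.34 z 0.0605
bench z -0.0009717031963688836
gate [0.001 0.1   0.129 0.131 0.133 0.134]
[0.569 0.189 0.117] 358
tray [-0.     0.057  0.079  0.081  0.083  0.086]
[ 0.559 -0.221  0.052] 401
[0.725 0.058 0.028] [0.634 0.155 0.025] [0.488 0.165 0.029]
```

Emit:
send_rows([
  [[0, 0, 0, 0.13, -1], [0, 0, 0, 0.13, -1], [0, 0, 0, 0.128, -1], [0, 0, 0, 0, -1]],
], force=60)

```text
time: 0.6
tcp_pos: [0.1951, -0.4873, 0.231]
tcp_rot: [-3.141, 0.0, -0.024]
ft_force: [-0.1, 0.4, 0.4]
grip_width: 0.0855
```

Run:
```python
from workcell import *
from h import *
s=sense();print(s["tcp_pos"],s["tcp_rot"]);i=camera_info("wrist");R=cv2.Rodrigues(np.array(i["rvec"]))[0];print(-R.T@i["tvec"]-s["tcp_pos"])
```

```text
[ 0.19509753 -0.48726262  0.23101194] [-3.14091667e+00  9.17828209e-05 -2.43189958e-02]
[ 0.06958396 -0.00220915  0.14249766]
```

Emit:
send_rows([
  [[0.8, -0.62, 0, 0, -1], [0.8, -0.62, 0, 0, -1], [0.8, -0.62, 0, 0, -1], [0.8, -0.62, 0, 0, -1], [0.8, -0.62, 0, 0, -1], [0.8, -0.62, 0, 0, -1], [0.8, -0.62, 0, 0, -1], [0.8, -0.62, 0, 0, -1], [0.8, -0.62, 0, 0, -1], [0.8, -0.62, 0, 0, -1], [0.8, -0.62, 0, 0, -1], [0.8, -0.62, 0, 0, -1], [0.8, -0.62, 0, 0, -1], [0.8, -0.62, 0, 0, -1], [0.8, -0.62, 0, 0, -1], [0.8, -0.62, 0, 0, -1], [0.8, -0.62, 0, 0, -1], [0.74, -0.62, 0, 0, -1], [0, 0, 0, 0, -1]],
])

```text
time: 2.98
tcp_pos: [0.5612, -0.2167, 0.2308]
tcp_rot: [-3.141, 0.0, -0.021]
ft_force: [0.5, -0.7, -0.8]
grip_width: 0.0853
```

Run:
```python
from workcell import *
from h import *
s=sense();print(s["tcp_pos"],s["tcp_rot"])
i=camera_info("wrist");p,d=grab_frame("wrist");cv2.imwrite("pics/w1.png",p[:,:,::-1]);W=world(d,i);z=W[...,2]
m=(d>0)&(z>.074)&(z<.09)&(abs(W[...,0]-.56)<.05)&(abs(W[...,1]+.217)<.04)
print(rect(W,m),np.median(z[m]) if m.any() else 0)
```

```text
[ 0.56118491 -0.2167231   0.23081958] [-3.14121996e+00  4.81763042e-04 -2.10696015e-02]
(((0.5602940917015076, -0.22042357921600342), (0.013678106479346752, 0.05892958864569664), 88.63848876953125), 1018) 0.08147019782845086
```

View pics/w1.png

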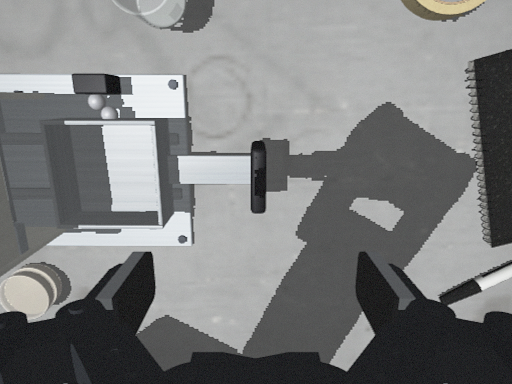

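The wrist view shows the tray tab at (258,177), centred between the fingers and clear on both sides. I'll descend and grip it.

Emit:
send_rows([
  [[0, 0.06, 0.95, 0.004, -1], [0, 0, 0.95, 0, -1], [0, 0, 0.95, 0, -1], [0, 0, 0.95, 0, -1], [0, 0, 0.95, 0, -1], [0, 0, 0.95, 0, -1], [0, 0, 0.95, 0, -1], [0, 0, 0.95, 0, -1], [0, 0, 0, 0, -1], [0, 0, 0, 0, 1], [0, 0, 0, 0, 1], [0, 0, 0, 0, 1], [0, 0, 0, 0, 1], [0, 0, 0, 0, 1], [0, 0, 0, 0, 1]],
], force=60)

```text
time: 4.9
tcp_pos: [0.5607, -0.2192, 0.0417]
tcp_rot: [3.141, -0.0, -0.029]
ft_force: [-1.4, 0.1, 5.3]
grip_width: 0.0137
```

Emit:
send_rows([
  [[0, -0.2, 0, 0, 1], [0, -0.3, 0, 0, 1], [0, -0.4, 0, 0, 1], [0, -0.4, 0, 0, 1], [0, -0.4, 0, 0, 1], [0, -0.4, 0, 0, 1], [0, -0.4, 0, 0, 1], [0, -0.4, 0, 0, 1], [0, -0.4, 0, 0, 1], [0, -0.4, 0, 0, 1], [0, -0.4, 0, 0, 1], [0, -0.3, 0, 0, 1], [0, -0.2, 0, 0, 1], [0, 0, 0, 0, 1]],
])

```text
time: 6.65
tcp_pos: [0.5635, -0.1036, 0.0416]
tcp_rot: [-3.141, 0.001, -0.029]
ft_force: [-5.8, 0.5, 6.9]
grip_width: 0.0132
```

Emit:
send_rows([
  [[0, -0.1, 0, 0, 1], [0, -0.1, 0, 0, 1], [0, 0, 0, 0, 1]],
])

```text
time: 7.02
tcp_pos: [0.5637, -0.0993, 0.0417]
tcp_rot: [3.141, 0.001, -0.029]
ft_force: [-5.4, -0.9, 7.7]
grip_width: 0.0131
```

Emit:
send_rows([
  [[0, -0.06, 0, 0, 1], [0, -0.06, 0, 0, 1], [0, 0, 0, 0, 1]],
])

```text
time: 7.4
tcp_pos: [0.5637, -0.0992, 0.0418]
tcp_rot: [3.137, 0.001, -0.03]
ft_force: [-8.0, -18.5, 6.1]
grip_width: 0.0133
```

Emit:
send_rows([
  [[0, 0.08, 0, 0, 1], [0, 0, 0, 0, -1], [0, 0, 0, 0, -1], [0, 0, 0, 0, -1], [0, 0, 0, 0, -1], [0, 0, 0, 0, -1], [0, 0, -0.5, 0, -1], [0, 0, -0.93, 0, -1], [0, 0, -0.93, 0, -1], [0, 0, -0.93, 0, -1], [0, 0, -0.93, 0, -1], [0, 0, -0.93, 0, -1], [0, 0, -0.93, 0, -1], [0, 0, -0.93, 0, -1], [0, 0, -0.93, 0, -1], [0, 0, -0.93, 0, -1], [0, 0, -0.5, 0, -1], [0, 0, 0, 0, -1]],
])

```text
time: 9.65
tcp_pos: [0.5643, -0.0982, 0.2763]
tcp_rot: [3.141, -0.001, -0.03]
ft_force: [-0.3, 0.8, -0.9]
grip_width: 0.0858
```

Emit:
send_rows([
  [[0, -0.9, 0, 0, -1], [0, -0.9, 0, 0, -1], [0, -0.9, 0, 0, -1], [0, -0.9, 0, 0, -1], [0, -0.9, 0, 0, -1], [0, -0.9, 0, 0, -1], [0, -0.9, 0, 0, -1], [0, -0.9, 0, 0, -1], [0, -0.9, 0, 0, -1], [0, -0.9, 0, 0, -1], [0, -0.9, 0, 0, -1], [0, -0.9, 0, 0, -1], [0, -0.8, 0, 0, -1], [0, 0, 0, 0, -1]],
])

```text
time: 11.4
tcp_pos: [0.5725, 0.1926, 0.2749]
tcp_rot: [3.141, 0.001, -0.028]
ft_force: [-0.2, -0.1, 0.2]
grip_width: 0.0854
```

Run:
```python
from workcell import *
from h import *
s=sense();print(s["tcp_pos"],s["tcp_rot"])
i=camera_info("wrist");p,d=grab_frame("wrist");cv2.imwrite("pics/w2.png",p[:,:,::-1]);W=world(d,i);z=W[...,2]
m=(d>0)&(z>.122)&(z<.142)&(abs(W[...,0]-.57)<.05)&(abs(W[...,1]-.192)<.04)
print(rect(W,m))
p,d=grab_frame("side");cv2.imwrite("pics/s2.png",p[:,:,::-1])
p,d=grab_frame("top");cv2.imwrite("pics/t2.png",p[:,:,::-1])
```

```text
[0.57254336 0.1926125  0.27490109] [ 3.14143996e+00  9.48425993e-04 -2.80748173e-02]
(((0.5705553293228149, 0.1899777203798294), (0.01338080782443285, 0.05894311144948006), 88.69486999511719), 1037)
```

View pics/w2.png

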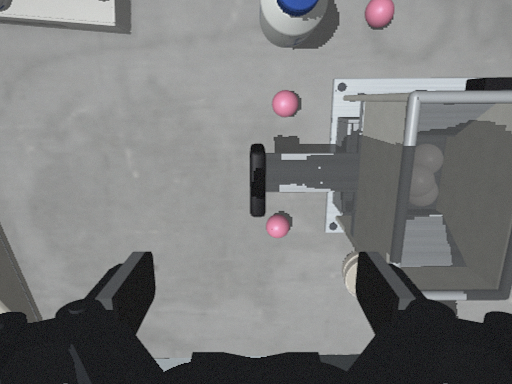

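View pics/s2.png

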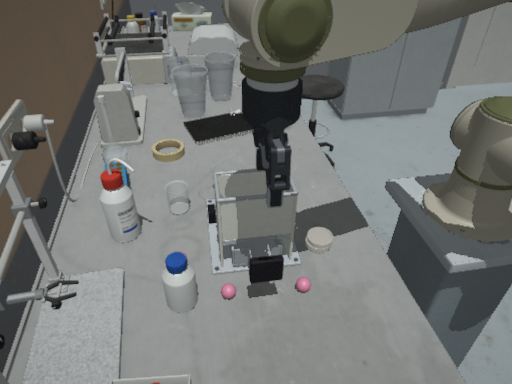

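The gate tab is at (258,180) between the fingers, and the pink balls are well below the fingers' lowest height. Next I'll descend, grip and pull.

Emit:
send_rows([
  [[-0.06, 0.07, 0.9, 0, -1], [0, 0, 0.92, 0, -1], [0, 0, 0.92, 0, -1], [0, 0, 0.92, 0, -1], [0, 0, 0.92, 0, -1], [0, 0, 0.92, 0, -1], [0, 0, 0.92, 0, -1], [0, 0, 0.9, 0, -1], [0, 0, 0, 0, -1], [0, 0, 0, 0, 1], [0, 0, 0, 0, 1], [0, 0, 0, 0, 1], [0, 0, 0, 0, 1], [0, 0, 0, 0, 1], [0, 0, 0, 0, 1]],
])

```text
time: 13.42
tcp_pos: [0.5714, 0.1906, 0.093]
tcp_rot: [-3.141, -0.001, -0.029]
ft_force: [0.2, 6.2, 4.1]
grip_width: 0.0137
```

Gripped. Now I'll pull the gate open by 85 mm.

Emit:
send_rows([
  [[0, -0.2, 0, 0, 1], [0, -0.3, 0, 0, 1], [0, -0.4, 0, 0, 1], [0, -0.4, 0, 0, 1], [0, -0.4, 0, 0, 1], [0, -0.4, 0, 0, 1], [0, -0.4, 0, 0, 1], [0, -0.4, 0, 0, 1], [0, -0.3, 0, 0, 1], [0, -0.16, 0, 0, 1], [0, 0, 0, 0, 1], [0, 0, 0, 0, 1], [0, 0, 0, 0, 1], [0, 0, 0, 0, 1]],
])

```text
time: 15.18
tcp_pos: [0.5734, 0.2741, 0.093]
tcp_rot: [3.141, 0.0, -0.029]
ft_force: [-3.2, 2.2, 5.9]
grip_width: 0.0134
```

Run:
```python
from workcell import *
from h import *
for n in ("top","side","wrist"):
    i=camera_info(n);p,d=grab_frame(n);cv2.imwrite(f"pics/{n}3.png",p[:,:,::-1])
    np.save(f"pics/{n}3d.npy",d)
    if n=="top": cv2.imwrite("pics/top3c.png",cv2.resize(p[110:240,130:360,::-1],None,fx=3,fy=3))
```

```text
(no output)
```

View pics/top3c.png

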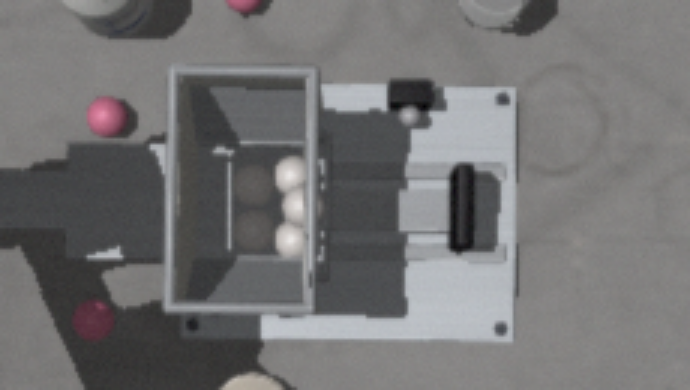

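View pics/side3.png

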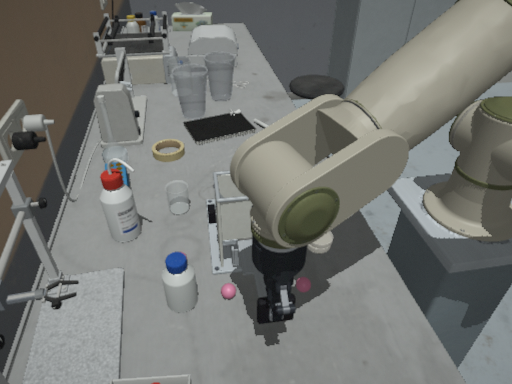

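All five balls are visible in the crop: two in shadow at (255,185) and (255,230), three lit around (290,175–240). I'll pull the last 1.5 mm and check their heights.

Emit:
send_rows([
  [[0, -0.06, 0, 0, 1], [0, -0.04, 0, 0, 1], [0, 0, 0, 0, 1], [0, 0, 0, 0, 1]],
])

```text
time: 15.82
tcp_pos: [0.5735, 0.2756, 0.093]
tcp_rot: [3.14, 0.001, -0.03]
ft_force: [-6.7, -4.0, 6.6]
grip_width: 0.0132
```

Run:
```python
from workcell import *
from h import *
i=camera_info("top");p,d=grab_frame("top");W=world(d,i);z=W[...,2]
for u,v in [(255,185),(255,230),(292,173),(297,207),(290,241)]:
    c=130+u//3;r=110+v//3
    w=z[r-4:r+5,c-4:c+5]; print(np.round(W[r,c],3),round(float(w.max()),3))
cv2.imwrite("pics/top4c.png",cv2.resize(p[110:240,130:360,::-1],None,fx=3,fy=3))
```

```text
[0.583 0.048 0.044] 0.051
[0.551 0.048 0.046] 0.051
[0.591 0.022 0.047] 0.185
[0.564 0.017 0.065] 1.071
[0.542 0.025 0.045] 1.071
```

View pics/top4c.png

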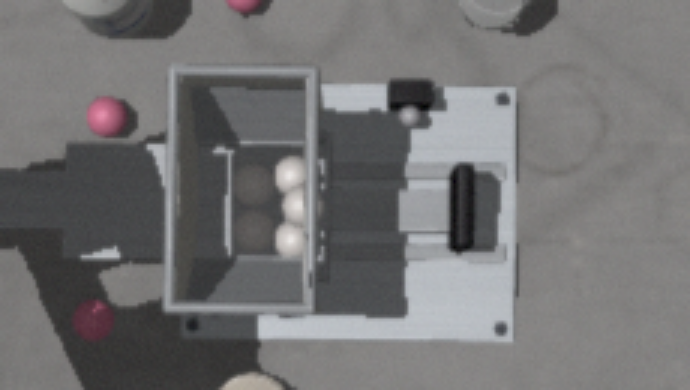

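Four balls sit on the tray floor with tops at about 48 mm. One rests on them with its top at about 66 mm, below the gate's 74 mm. I'll shut the gate.

Emit:
send_rows([
  [[0, 0.2, 0, 0, 1], [0, 0.3, 0, 0, 1], [0, 0.3, 0, 0, 1], [0, 0.3, 0, 0, 1], [0, 0.3, 0, 0, 1], [0, 0.3, 0, 0, 1], [0, 0.3, 0, 0, 1], [0, 0.3, 0, 0, 1], [0, 0.3, 0, 0, 1], [0, 0.3, 0, 0, 1], [0, 0.3, 0, 0, 1], [0, 0.2, 0, 0, 1], [0, 0.08, 0, 0, 1], [0, 0, 0, 0, 1]],
])

```text
time: 17.62
tcp_pos: [0.5714, 0.1905, 0.093]
tcp_rot: [-3.14, -0.001, -0.029]
ft_force: [-0.2, 8.3, 4.3]
grip_width: 0.0136
```

Emit:
send_rows([
  [[0, 0.06, 0, 0, 1], [0, 0.04, 0, 0, 1], [0, 0, 0, 0, 1]],
])

```text
time: 18.0
tcp_pos: [0.5714, 0.1905, 0.0931]
tcp_rot: [-3.136, -0.002, -0.029]
ft_force: [2.7, 22.9, 2.3]
grip_width: 0.0131
```

Emit:
send_rows([
  [[0, -0.09, 0, 0, 1], [0, 0, 0, 0, -1], [0, 0, 0, 0, -1], [0, 0, 0, 0, -1], [0, 0, 0, 0, -1], [0, 0, 0, 0, -1], [0, 0, -0.5, 0, -1], [0, 0, -0.9, 0, -1], [0, 0, -0.9, 0, -1], [0, 0, -0.9, 0, -1], [0, 0, -0.9, 0, -1], [0, 0, -0.9, 0, -1], [0, 0, -0.9, 0, -1], [0, 0, -0.9, 0, -1], [0, 0, -0.5, 0, -1], [0, 0, 0, 0, -1]],
])

```text
time: 20.0
tcp_pos: [0.5714, 0.1893, 0.2759]
tcp_rot: [-3.141, -0.002, -0.03]
ft_force: [-0.4, 0.3, -0.8]
grip_width: 0.0854
```

Emit:
send_rows([
  [[0, 0.9, 0, 0, -1], [0, 0.9, 0, 0, -1], [0, 0.9, 0, 0, -1], [0, 0.9, 0, 0, -1], [0, 0.9, 0, 0, -1], [0, 0.9, 0, 0, -1], [0, 0.9, 0, 0, -1], [0, 0.9, 0, 0, -1], [0, 0.9, 0, 0, -1], [0, 0.9, 0, 0, -1], [0, 0.9, 0, 0, -1], [0, 0.9, 0, 0, -1], [0, 0.8, 0, 0, -1], [0, 0, 0, 0, -1]],
])

```text
time: 21.75
tcp_pos: [0.5624, -0.1016, 0.2744]
tcp_rot: [-3.141, 0.001, -0.031]
ft_force: [0.1, 0.3, 0.3]
grip_width: 0.0854
```

Run:
```python
from workcell import *
from h import *
s=sense();print(s["tcp_pos"],s["tcp_rot"],s["time"])
i=camera_info("top");p,d=grab_frame("top");W=world(d,i);z=W[...,2]
cv2.imwrite("pics/top5.png",cv2.resize(p[90:240,120:360,::-1],None,fx=3,fy=3))
p,d=grab_frame("side");cv2.imwrite("pics/side5.png",p[:,:,::-1])
i=camera_info("wrist");p,d=grab_frame("wrist");cv2.imwrite("pics/w5.png",p[:,:,::-1])
W=world(d,i);z=W[...,2]
m=(d>0)&(z>.072)&(z<.09)&(abs(W[...,0]-.564)<.05)&(abs(W[...,1]+.1)<.03)
print(rect(W,m))
```

```text
[ 0.56240398 -0.10159968  0.27443848] [-3.14125492e+00  9.71914144e-04 -3.13827680e-02] 21.75
(((0.563115656375885, -0.10014285147190094), (0.01325630396604538, 0.05934320390224457), 88.52186584472656), 782)
```

View pics/w5.png

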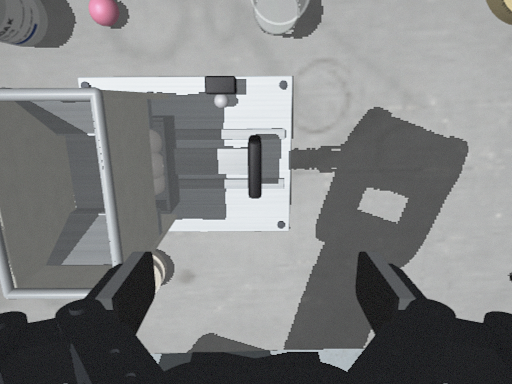

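View pics/side5.png

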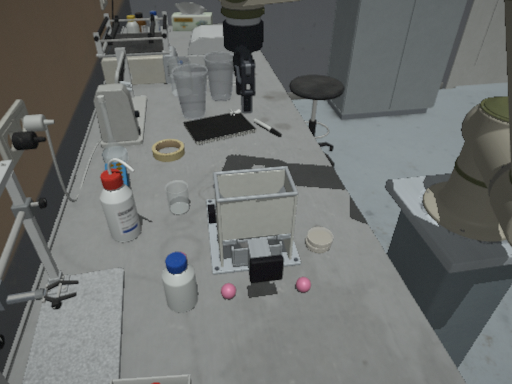

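The tray tab is at (255,167), measured at (0.563,−0.100) and still at the stop. The balls show as a pale shape at (158,160) inside the tray. I'll regrip it.

Emit:
send_rows([
  [[0, -0.08, 0.93, -0.004, -1], [0, 0, 0.93, 0, -1], [0, 0, 0.93, 0, -1], [0, 0, 0.93, 0, -1], [0, 0, 0.93, 0, -1], [0, 0, 0.93, 0, -1], [0, 0, 0.93, 0, -1], [0, 0, 0.93, 0, -1], [0, 0, 0.93, 0, -1], [0, 0, 0.93, 0, -1], [0, 0, 0, 0, -1], [0, 0, 0, 0, 1], [0, 0, 0, 0, 1], [0, 0, 0, 0, 1], [0, 0, 0, 0, 1], [0, 0, 0, 0, 1], [0, 0, 0, 0, 1]],
])

```text
time: 24.02
tcp_pos: [0.5628, -0.0993, 0.043]
tcp_rot: [3.141, -0.001, -0.026]
ft_force: [-2.3, -4.9, 4.7]
grip_width: 0.0134
```

Next I'll pull it back gently: 100 mm first, then through the catch.

Emit:
send_rows([
  [[0, 0.1, 0, 0, 1], [0, 0.2, 0, 0, 1], [0, 0.25, 0, 0, 1], [0, 0.25, 0, 0, 1], [0, 0.25, 0, 0, 1], [0, 0.25, 0, 0, 1], [0, 0.25, 0, 0, 1], [0, 0.25, 0, 0, 1], [0, 0.25, 0, 0, 1], [0, 0.25, 0, 0, 1], [0, 0.25, 0, 0, 1], [0, 0.25, 0, 0, 1], [0, 0.25, 0, 0, 1], [0, 0.25, 0, 0, 1], [0, 0.25, 0, 0, 1], [0, 0.25, 0, 0, 1], [0, 0.25, 0, 0, 1], [0, 0.2, 0, 0, 1], [0, 0, 0, 0, 1]],
])

```text
time: 26.4
tcp_pos: [0.5602, -0.2045, 0.043]
tcp_rot: [-3.141, -0.0, -0.025]
ft_force: [-2.1, -0.8, 4.5]
grip_width: 0.0134
```

Emit:
send_rows([
  [[0, 0.1, 0, 0, 1], [0, 0.1, 0, 0, 1], [0, 0.1, 0, 0, 1], [0, 0.1, 0, 0, 1], [0, 0.1, 0, 0, 1], [0, 0.1, 0, 0, 1], [0, 0.1, 0, 0, 1], [0, 0, 0, 0, 1]],
])

```text
time: 27.4
tcp_pos: [0.5598, -0.2194, 0.0429]
tcp_rot: [-3.137, 0.0, -0.025]
ft_force: [-0.7, 14.9, 8.0]
grip_width: 0.0136
```

Emit:
send_rows([
  [[0, -0.06, 0, 0, 1], [0, 0, 0, 0, 1], [0, 0, 0, 0, -1], [0, 0, 0, 0, -1], [0, 0, 0, 0, -1], [0, 0, 0, 0, -1], [0, 0, 0, 0, -1], [0, 0, -0.5, 0, -1], [0, 0, -0.9, 0, -1], [0, 0, -0.9, 0, -1], [0, 0, -0.9, 0, -1], [0, 0, -0.9, 0, -1], [0, 0, -0.9, 0, -1], [0, 0, -0.9, 0, -1], [0, 0, -0.9, 0, -1], [0, 0, -0.5, 0, -1], [0, 0, 0, 0, -1]],
])

```text
time: 29.52
tcp_pos: [0.5597, -0.221, 0.2259]
tcp_rot: [3.141, -0.001, -0.025]
ft_force: [0.5, -0.3, -0.6]
grip_width: 0.0855
```

Run:
```python
from workcell import *
from h import *
s=sense();print(s["tcp_pos"],s["time"])
p,d=grab_frame("side");cv2.imwrite("pics/side6.png",p[:,:,::-1])
i=camera_info("top");p,d=grab_frame("top");cv2.imwrite("pics/top6.png",cv2.resize(p[80:270,110:360,::-1],None,fx=3,fy=3))
W=world(d,i);z=W[...,2]
def box(u0,u1,v0,v1):
    m=np.zeros(d.shape,bool);m[v0:v1,u0:u1]=1;return m&(d>0)
for n,b,lo,hi in [("gate",(125,155,150,200),.122,.142),("tray",(328,352,155,205),.072,.092),("traytop",(240,305,140,220),.056,.066),("dishes",(195,235,230,268),.02,.04),("beaker",(275,315,85,125),.05,.09),("bottle",(140,190,80,130),.1,.14)]:
    m=box(*b)&(z>lo)&(z<hi)
    if m.sum()>4: print(n,rect(W,m))
i=camera_info("wrist");p,d=grab_frame("wrist");cv2.imwrite("pics/w6.png",p[:,:,::-1])
W=world(d,i);z=W[...,2]
m=(d>0)&(z>.072)&(z<.09)&(abs(W[...,0]-.56)<.05)&(abs(W[...,1]+.217)<.03)
print(rect(W,m))
```

```text
[ 0.55970516 -0.22096281  0.22589397] 29.525
gate (((0.570813775062561, 0.1921534538269043), (0.014971722848713398, 0.059229351580142975), 88.43335723876953), 235)
traytop (((0.564451277256012, -0.07227373123168945), (0.10358333587646484, 0.10367366671562195), 89.30078887939453), 479)
dishes (((0.4184141457080841, 0.054063327610492706), (0.056003402918577194, 0.05567247048020363), 89.42472839355469), 575)
beaker (((0.725871205329895, -0.1253930777311325), (0.052834369242191315, 0.053679898381233215), 44.941715240478516), 181)
bottle (((0.7265827059745789, 0.15545208752155304), (0.036986563354730606, 0.03552953153848648), 44.52037048339844), 302)
(((0.5604480504989624, -0.22020885348320007), (0.01386804785579443, 0.058668192476034164), 88.09668731689453), 1059)
```

View pics/top6.png

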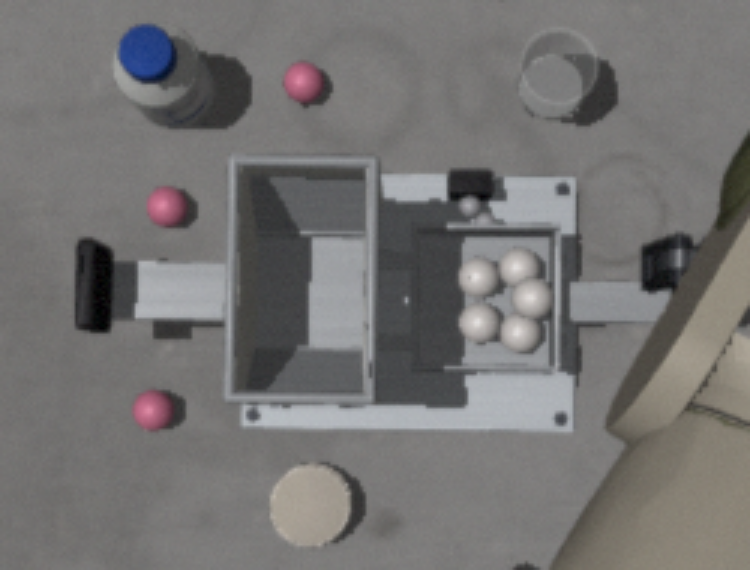

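View pics/w6.png

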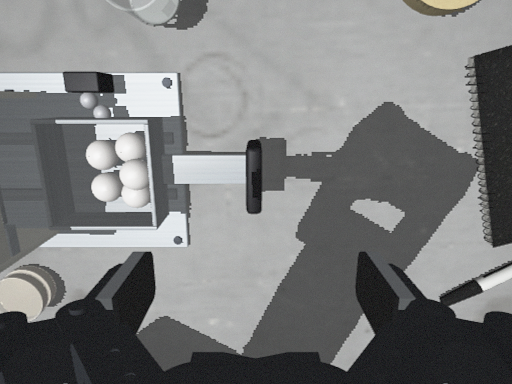

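The top view shows five balls in the tray, around (460–530, 265–335) in the crop, and an empty hopper. Tray, gate and bystanders all measure within about 1 mm of their starting places, so I'll hand in.

```bash
python3 -c "
from workcell import *
print(hand_in(), sense()['time'])"
```

```text
the job is handed in; nothing more can be done
the job is handed in; nothing more can be done
```

The job is done and handed in at about 30 s of the 58 s allowed. hand_in() gave no verdict.

**What I did:**
- I pushed the tray off its catch to the stop. It travelled 120 mm and pressed on the stop with about 18 N.
- I opened the gate the full 85 mm, and all five balls dropped.
- I shut the gate against its stop, at about 23 N, with the tray still under the hopper.
- I drew the tray back through the catch to its outer stop, let go and raised the arm clear.

**Last checks, from the cameras:**
- **Balls:** all five were in the tray, the hopper was empty and nothing had spilled.
- **Tray and gate:** the tray was back at its parked position to within 0.1 mm in the top view. The gate tab was at its shut position to within 0.6 mm.
- **Surroundings:** the beaker, bottle and dishes were unmoved to within 0.4 mm. The pink balls looked undisturbed.

No check failed. The arm hid the tray tab from the top camera, so for the tab I used the wrist camera. It read −0.2202 in y, against −0.2204 at the start. The top camera's starting value for the tab differed from the wrist's by about 3.6 mm.

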